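# Gauge a jar stopper in the stepped pocket plate

### The job

Find the size of the jar stopper that stands on the cork coaster: try it in the gauge plate's pockets one after another, from the smallest (one dot) upward, setting it squarely over each and pressing gently, and leave it upright and fully home in the first pocket that it enters. Leave the two stoppers on the wood strip, the jar and the cup where they are.

Things in the scene. Friction and masses are not known exactly. Their poses are not given: they have to be found in the camera images.
- stopper_a_mid (a point): one of three look-alike jar stoppers, 60 g, 56 mm tall: green round foot 12 mm thick, under a square wooden grip 16 x 16 x 44 mm. Point: its centre, half-way up (underside 28 mm below, grip from 16 mm below to 28 mm above; hold it 8 mm or more above the point). x, y square to the grip's flats. Foot 32, 35 or 38 mm wide: not told which. One starts on the coaster, two on the strip
- stopper_b_mid (a point): one of three look-alike jar stoppers, 60 g, 56 mm tall: green round foot 12 mm thick, under a square wooden grip 16 x 16 x 44 mm. Point: its centre, half-way up (underside 28 mm below, grip from 16 mm below to 28 mm above; hold it 8 mm or more above the point). x, y square to the grip's flats. Foot 32, 35 or 38 mm wide: not told which. One starts on the coaster, two on the strip
- stopper_c_mid (a point): one of three look-alike jar stoppers, 60 g, 56 mm tall: green round foot 12 mm thick, under a square wooden grip 16 x 16 x 44 mm. Point: its centre, half-way up (underside 28 mm below, grip from 16 mm below to 28 mm above; hold it 8 mm or more above the point). x, y square to the grip's flats. Foot 32, 35 or 38 mm wide: not told which. One starts on the coaster, two on the strip
- stopper_a: the same stopper, origin at the centre of its underside, z up
- stopper_b: the same stopper, origin at the centre of its underside, z up
- stopper_c: the same stopper, origin at the centre of its underside, z up
- gauge: aluminium plate 64 x 244 x 22 mm (x, y, z), origin under its centre, on rubber bushes on a fixed dark base, top 34 mm above the table; pressed down it gives after 2.6 N, then 4 N per mm, for 6 mm. Four round pockets along y, 58 mm apart, smallest at the +y end. A stopper has 1 mm of play in its pocket, little lead-in: feel it in; it may catch on the rim if 1 mm off. Too big a one stays on top
- pocket_1 (a point): centre of the mouth of the gauge's first, smallest pocket (a round blind hole 30 mm wide and 12 mm deep, marked by 1 brass dot), level with the gauge's top, 34 mm above the table. No stopper enters it.
- pocket_2 (a point): centre of the mouth of the gauge's second pocket (a round blind hole 33 mm wide and 12 mm deep, marked by 2 brass dots), level with the gauge's top, 34 mm above the table. Only the 32 mm foot enters it.
- pocket_3 (a point): centre of the mouth of the gauge's third pocket (a round blind hole 36 mm wide and 12 mm deep, marked by 3 brass dots), level with the gauge's top, 34 mm above the table. The 35 mm foot enters it snugly, the 32 mm foot loosely, the 38 mm foot does not.
- pocket_4 (a point): centre of the mouth of the gauge's fourth, largest pocket (a round blind hole 39 mm wide and 12 mm deep, marked by 4 brass dots), level with the gauge's top, 34 mm above the table. All feet enter it, the 38 mm foot snugly.
- coaster_top (a point): centre of the top of the round cork coaster, 90 mm wide and 6 mm thick, fixed; the stopper to gauge stands about here at the start
- strip: orange-brown wood strip 70 x 160 x 6 mm, fixed, origin under its centre; the two other stoppers stand on it, 40 mm either side along its y axis
- jar_mid (a point): centre of a loose pigment jar with a white lid, 40 mm wide, 36 mm tall, on the far side of the gauge; bystander
- cup_mid (a point): centre of a loose red mixing cup, 41 mm wide, 28 mm tall, on the near side of the gauge; bystander
Not all that is in view belongs to the job. Leave any orange or turquoise look-alike of the stopper_c alone.

How it is judged:
On the way, in this order (a step that is already met when the one before it is completed fails the run):
1. the stopper is tried on the smallest pocket: centred over it and pressed lightly on its rim (((horizontal distance between stopper_a_mid and pocket_1 below 0.005 m and contact force between stopper_a and gauge above 1 N and angle between stopper_a_mid's own z axis and vertical below 0.2 rad) or (horizontal distance between stopper_b_mid and pocket_1 below 0.005 m and contact force between stopper_b and gauge above 1 N and angle between stopper_b_mid's own z axis and vertical below 0.2 rad) or (horizontal distance between stopper_c_mid and pocket_1 below 0.005 m and contact force between stopper_c and gauge above 1 N and angle between stopper_c_mid's own z axis and vertical below 0.2 rad))), for 0.1 s.
2. the stopper is tried at the second pocket (pressed lightly on its rim, or lowered into its mouth if it fits) (((horizontal distance between stopper_a_mid and pocket_2 below 0.005 m and z of stopper_a_mid in the frame of pocket_2 below 0.032 m) or (horizontal distance between stopper_b_mid and pocket_2 below 0.005 m and contact force between stopper_b and gauge above 1 N and angle between stopper_b_mid's own z axis and vertical below 0.2 rad) or (horizontal distance between stopper_c_mid and pocket_2 below 0.005 m and contact force between stopper_c and gauge above 1 N and angle between stopper_c_mid's own z axis and vertical below 0.2 rad))), for 0.1 s.
3. it is home in the second pocket and let go, or else is tried at the third pocket (((horizontal distance between stopper_a_mid and pocket_2 below 0.003 m and z of stopper_a_mid in the frame of pocket_2 below 0.018 m and angle between stopper_a_mid's own z axis and vertical below 0.08 rad and contact force between the fingers and stopper_a below 0.1 N) or (horizontal distance between stopper_b_mid and pocket_3 below 0.005 m and z of stopper_b_mid in the frame of pocket_3 below 0.032 m) or (horizontal distance between stopper_c_mid and pocket_3 below 0.005 m and contact force between stopper_c and gauge above 1 N and angle between stopper_c_mid's own z axis and vertical below 0.2 rad))), for 0.1 s.
At the end, for the whole second after the job is handed in: The coaster's stopper is in the smallest pocket that takes it (32 mm foot: 2nd, 35: 3rd, 38: 4th): within 3 mm of its centre, 10 mm deep or more, upright within 0.08 rad, released, at rest. The other two are upright and within 15 mm of where they stood; the coaster is empty ((((horizontal distance between stopper_a_mid and pocket_2 below 0.003 m and z of stopper_a_mid in the frame of pocket_2 below 0.018 m and angle between stopper_a_mid's own z axis and vertical below 0.08 rad and contact force between the fingers and stopper_a below 0.1 N) and linear speed of stopper_a below 0.02 m/s and distance of each of stopper_b_mid, stopper_c_mid from where it was at the start of the episode below 0.015 m and angle between each of stopper_b_mid, stopper_c_mid's own z axis and vertical below 0.1 rad and horizontal distance between each of stopper_b_mid, stopper_c_mid and coaster_top above 0.045 m) or ((horizontal distance between stopper_b_mid and pocket_3 below 0.003 m and z of stopper_b_mid in the frame of pocket_3 below 0.018 m and angle between stopper_b_mid's own z axis and vertical below 0.08 rad and contact force between the fingers and stopper_b below 0.1 N) and linear speed of stopper_b below 0.02 m/s and distance of each of stopper_a_mid, stopper_c_mid from where it was at the start of the episode below 0.015 m and angle between each of stopper_a_mid, stopper_c_mid's own z axis and vertical below 0.1 rad and horizontal distance between each of stopper_a_mid, stopper_c_mid and coaster_top above 0.045 m) or ((horizontal distance between stopper_c_mid and pocket_4 below 0.003 m and z of stopper_c_mid in the frame of pocket_4 below 0.018 m and angle between stopper_c_mid's own z axis and vertical below 0.08 rad and contact force between the fingers and stopper_c below 0.1 N) and linear speed of stopper_c below 0.02 m/s and distance of each of stopper_a_mid, stopper_b_mid from where it was at the start of the episode below 0.015 m and angle between each of stopper_a_mid, stopper_b_mid's own z axis and vertical below 0.1 rad and horizontal distance between each of stopper_a_mid, stopper_b_mid and coaster_top above 0.045 m))); the robot touches nothing.
It fails at once if a stopper is pressed on the gauge with more than 25 N (contact force between any of stopper_a, stopper_b, stopper_c and gauge above 25 N).
It fails at once if a stopper is put into a pocket larger than the smallest one it enters ((horizontal distance between stopper_a_mid and pocket_3 below 0.008 m and z of stopper_a_mid in the frame of pocket_3 below 0.022 m) or (horizontal distance between stopper_a_mid and pocket_4 below 0.008 m and z of stopper_a_mid in the frame of pocket_4 below 0.022 m) or (horizontal distance between stopper_b_mid and pocket_4 below 0.008 m and z of stopper_b_mid in the frame of pocket_4 below 0.022 m)).
It fails at once if one of the two other stoppers is moved as well (distance of each of stopper_a_mid, stopper_b_mid from where it was at the start of the episode above 0.015 m or distance of each of stopper_b_mid, stopper_c_mid from where it was at the start of the episode above 0.015 m or distance of each of stopper_a_mid, stopper_c_mid from where it was at the start of the episode above 0.015 m).
It fails at once if the jar or the cup is moved more than 15 mm or tipped (distance of any of jar_mid, cup_mid from where it was at the start of the episode above 0.015 m or angle between any of jar_mid, cup_mid's own z axis and vertical above 0.4 rad).
It also fails if it takes over 64 s, if anything falls off the work surface, if the arm or the gripper's body presses on something with over 40 N, if the wrist force passes 120 N, or if a joint passes its speed limit or range.

### The arm

A 7-joint arm with a two-finger parallel gripper is mounted at the origin on a cart in front of the work surface, level with it; the furniture and walls round the work are solid. World frame = base frame: x ahead of the robot, y to its left, z up, the work surface at z = 0. Lengths are in m, angles in rad, forces in N, time in s.
With the tool pointing down it reaches from about 0.4 to 0.85 m from the base axis. Payload 10.4 kg.
Tool frame: the origin (TCP) lies between the finger pads; the fingertips stand 17 mm ahead of it and the grasp point (between the pads) lies 2 mm behind it; z points along the fingers, y is the line along which they close (so a half turn about z gives the same grasp; the last joint's range is limited). The gripper opens to 85 mm and grips with 20 to 120 N. Pads are 22 mm wide; open, the fingers measure 114 mm over their backs; the gripper's body (76 mm by 85 mm) begins 54 mm behind the grasp point. The pads swing forward as they close: fully open they stand 13 mm farther back than shut.
Start: joints at [-1.129, 0.332, -0.065, 1.46, 0.022, 1.35, -0.088], TCP at [0.28, 0.559, 0.248] pointing down, gripper open.
Joint ranges: [-2.6, 2.6], [-0.5, 2.12], [-1.47, 1.34], [0.16, 2.42], [-1.27, 4.41], [0.06, 2.06], [-2.6, 2.6]. Speed limits (rad/s): [2.22, 2.22, 2.79, 2.79, 3.14, 3.14, 3.14].

### API

Orientations are given as a unit quaternion [x, y, z, w].
In Python, from workcell import readout, imaging, manip gives the robot as it stands. The module is installed in compiled form; this text tells all that it offers.
- The arm moves only by the shell command python3 -m crank 'ROWS' [OPENING] [FORCE]. ROWS is JSON, a list of rows, each a list of 4 numbers: the shift along the tool's x, y, z as a fraction of full scale, then the turn about the tool's z as a fraction of full scale. In form: [[x, y, z, yaw], ...]. A call has 1 to 5 rows; each row is the pose to reach, as a shift and turn from the pose commanded when the call began, along the tool's axes at that moment; what a row does not reach only later rows make up. Full scale, the value 1, is 400 mm for a shift and 60 degrees for a turn. A row lasts 1/12 s, in which the tool goes at most 41.7 mm and 7.16 degrees, less where a joint would pass 70% of its speed; a pose out of reach is approached as far as the arm can. A call with a number of a shift or a turn outside -1 to 1 is refused whole. A call with a gripper value outside its range is refused whole. OPENING is the gripper command: -1 is shut, 1 is fully open, values between are in proportion, set as the call begins (- or left out, the last holds). The fingers move at their own pace and stop on an object; FORCE is the grip in N (left out, the last holds). Time passes only in rows, so rows that repeat a pose let the fingers close. It gives the time, the measured TCP pose, the force, the opening and the grip force at its end, in the units of the state.
- readout.get_obs(): the state, without advancing time (a new reading comes with each control period).
- imaging.camera(name): name is "side" or "top" or "wrist"; returns a dict with "color" (480x640x3 uint8, red, green, blue), "fx", "fy", "cx", "cy" (pixels), "rvec" (rotation vector, rad) and "tvec" (3), from world to camera coordinates, as OpenCV has them. Camera axes: x right, y down, z forward; pixel columns grow to the right and rows downward; lengths in m; the calibration is good to about 2 mm. A picture is of the moment at which its call begins. There is no depth.
- manip.hand_in(): hands the job in; it is judged then, once.
The state is a dict: "clock": time; "joint_pos": joint angles; "joint_velocities": joint speeds; "tau": joint torques, N m; "position": TCP position; "ee_rot": TCP orientation; "ft_force": force on the tool from outside, world axes, zero at the start; "torque": the same for the moment, N m; "grip_width": opening from 0.0 (shut) to 1.0 (fully open); "grasp_force": force on a finger pad.
Only numpy, scipy, OpenCV 4.12 (cv2) and the standard library are available. Lean on these libraries where they do the work, as an engineer would, in place of code of your own. Each camera call takes 0.05 s, during which the arm holds its last target. There are 200 camera calls.

## Working session

There is one attempt and no reset: what is moved stays moved. The work goes in short steps, Python scripts to look and compute and a shell command to move; the robot and the scene stay as the last step left them, time stands still between calls to the robot, and variables do not carry over. Pictures are saved under pics/ and viewed, at most 10 in all, crops included, and the job is handed in when it is done.

```bash
mkdir -p pics
python3 - <<'E'
from workcell import readout, imaging
import cv2,numpy as np
o=readout.get_obs()
print({k:np.round(v,3) for k,v in o.items()})
for n in("top","side"):
    c=imaging.camera(n); cv2.imwrite(f"pics/{n}0.png",c["color"][:,:,::-1])
    R=cv2.Rodrigues(np.array(c["rvec"]))[0]; print(n,c["fx"],c["cx"],c["cy"],np.round(-R.T@np.array(c["tvec"]).ravel(),3),np.round(R,2).tolist())
E
```

```text
{'clock': np.float64(0.0), 'joint_pos': array([-1.129,  0.333, -0.065,  1.461,  0.022,  1.35 , -0.088]), 'joint_velocities': array([ 0.   , -0.   ,  0.   , -0.   , -0.   ,  0.001,  0.002]), 'tau': array([-1.0000e-03, -6.2543e+01,  4.8000e-02, -3.9161e+01,  1.6000e-02,
        1.0000e-02,  0.0000e+00]), 'position': array([0.28 , 0.558, 0.247]), 'ee_rot': array([ 0.23 ,  0.973, -0.001, -0.   ]), 'ft_force': array([-0.12 ,  0.79 , -0.664]), 'torque': array([-0.022, -0.005, -0.025]), 'grasp_force': np.float64(0.0), 'grip_width': np.float64(0.998)}
top 589.3192808275612 325.89230837788904 248.101098631073 [ 0.337 -0.04   1.288] [[0.0, -1.0, -0.02], [-0.98, -0.0, -0.17], [0.17, 0.02, -0.98]]
side 453.50881899559005 316.86377855965577 241.4222756018464 [ 0.438 -0.759  0.688] [[0.99, -0.16, -0.0], [-0.11, -0.64, -0.76], [0.12, 0.75, -0.65]]
```

View pics/top0.png

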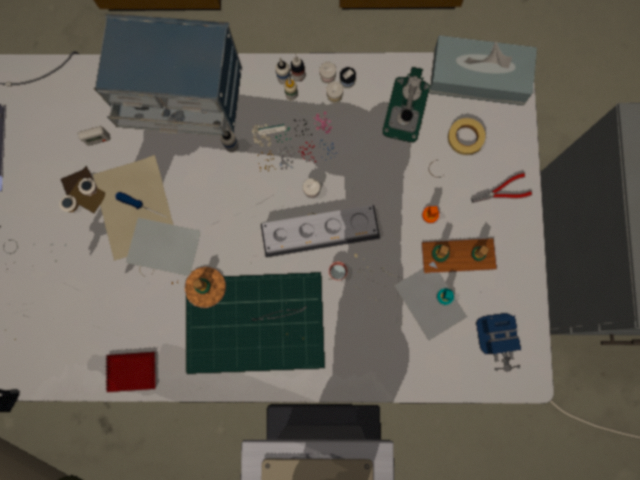

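View pics/side0.png

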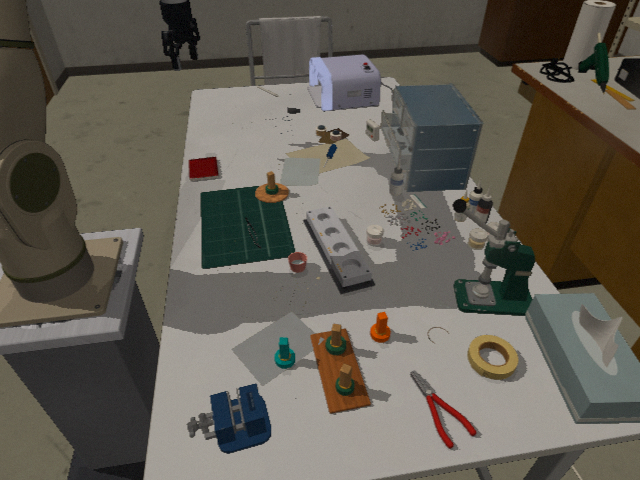

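The top view shows these candidates: a stopper on the round cork coaster at (205,287), two on the wood strip at (441,252) and (480,252), and look-alikes in orange at (431,213) and turquoise at (446,296). The coaster one has a green foot, a wooden grip and stands on cork, so it fits the description. The gauge runs from (262,235) to (378,225). I'll confirm this in one enlarged crop and measure at the same time.

```bash
cat > h.py <<'E'
from workcell import readout, imaging
import cv2,numpy as np
from scipy.spatial.transform import Rotation as Ro
def cam(n): 
    c=imaging.camera(n); c["K"]=np.array([[c["fx"],0,c["cx"]],[0,c["fy"],c["cy"]],[0,0,1]])
    c["R"]=cv2.Rodrigues(np.array(c["rvec"],float))[0]; c["t"]=np.array(c["tvec"],float).ravel(); c["o"]=-c["R"].T@c["t"]
    return c
def ray(c,p,z):  # pixels (N,2) -> points on plane z
    p=np.atleast_2d(np.asarray(p,float)); d=np.c_[p,np.ones(len(p))]@np.linalg.inv(c["K"]).T@c["R"]
    return c["o"]+d*((z-c["o"][2])/d[:,2])[:,None]
def proj(c,P): return cv2.projectPoints(np.atleast_2d(np.asarray(P,float)),np.array(c["rvec"],float),c["t"],c["K"],None)[0][:,0]
def tool(dw):  # world shift -> row fractions now
    o=readout.get_obs(); return Ro.from_quat(o["ee_rot"]).inv().apply(dw)/0.4
E
python3 - <<'E'
from h import *
c=cam("top"); im=c["color"]; hsv=cv2.cvtColor(im,cv2.COLOR_RGB2HSV)
s=cam("side")
def big(i,x,y,w,h,W,H): return cv2.resize(i[y:y+h,x:x+w],(W,H),interpolation=cv2.INTER_CUBIC)
a=big(im,175,257,60,60,300,300); b=big(im,255,200,130,60,650,300); d=big(s["color"],245,165,50,50,300,300); e=big(s["color"],295,195,90,100,270,300)
row1=np.hstack([b,np.zeros((300,150,3),np.uint8)]); row2=np.hstack([a,np.zeros((300,200,3),np.uint8),d])
row1[:,530+0:]=row1[:,530:]; row2=np.hstack([a,d[:, :250],e[:, :250]])
cv2.imwrite("pics/crop1.png",np.vstack([row1,row2])[:,:,::-1])
# coaster: cork coloured
m=((hsv[...,0]<20)&(hsv[...,1]>100)&(hsv[...,2]>120)).astype(np.uint8); m[:, :180]=0;m[:,230:]=0;m[:262]=0;m[315:]=0
ct=max(cv2.findContours(m,0,cv2.CHAIN_APPROX_NONE)[0],key=cv2.contourArea); el=cv2.fitEllipse(cv2.convexHull(ct)); print("coaster",el,ray(c,el[0],.006))
g=((hsv[...,2]>90)&(hsv[...,1]<40))
for p in[(281,234),(307,229),(333,226),(360,222)]: print(p,ray(c,p,.034).round(3))
E
```

```text
coaster ((204.12191772460938, 286.34991455078125), (38.283111572265625, 40.08258056640625), 34.5289306640625) [[0.4760531  0.24841201 0.006     ]]
(281, 234) [[0.588 0.079 0.034]]
(307, 229) [[0.599 0.023 0.034]]
(333, 226) [[ 0.605 -0.034  0.034]]
(360, 222) [[ 0.614 -0.092  0.034]]
```

View pics/crop1.png

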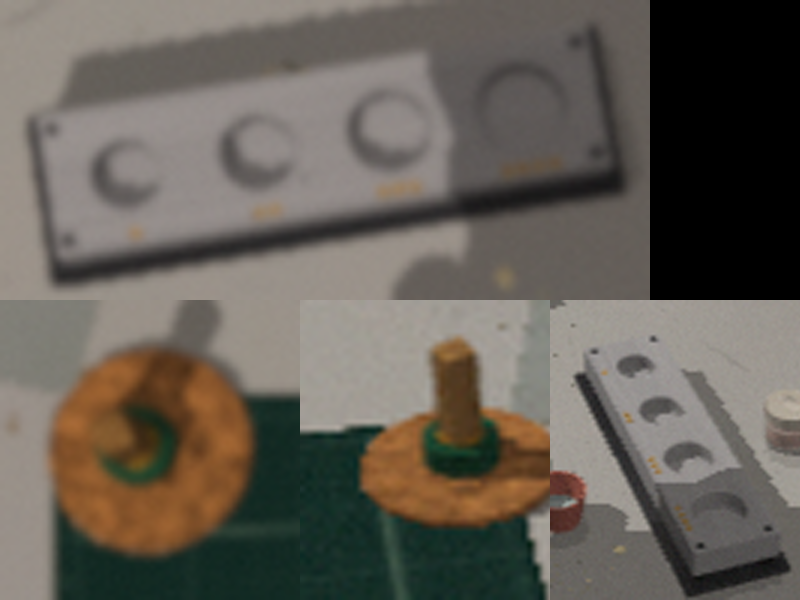

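The crop confirms it: a green foot and wooden grip on the cork, with the foot centre at about (203,287) in the top view. Pocket 1 (one dot) is at the left, +y end, (281,234). Next I move over the coaster and look with the wrist camera.

```bash
python3 -m crank '[[-0.1,-0.06,0,0],[-0.19,-0.115,0,0],[-0.28,-0.17,0,0],[-0.36,-0.22,0,0],[-0.39,-0.24,0,0]]'; python3 -m crank '[[-0.09,-0.055,0,0],[-0.18,-0.11,0,0],[-0.27,-0.165,0,0],[-0.36,-0.22,0,0],[-0.39,-0.235,0,0]]'; python3 -m crank '[[0,0,0,0],[0,0,0,0]]'
python3 - <<'E'
from h import *
w=cam("wrist"); o=readout.get_obs(); print(o["position"],o["ee_rot"],o["clock"],w["o"]-o["position"]); cv2.imwrite("pics/w1.png",w["color"][:,:,::-1])
print(proj(w,[[.475,.249,.018],[.475,.249,.062]]))
E
```

```text
clock: 0.62
position: [0.3804, 0.3974, 0.2485]
ee_rot: [0.234, 0.972, -0.001, 0.001]
ft_force: [0.9, 0.1, -0.0]
grip_width: 1.003
grasp_force: 0.0
clock: 1.03
position: [0.4768, 0.2427, 0.2486]
ee_rot: [0.234, 0.972, -0.001, 0.001]
ft_force: [-0.1, -0.3, -0.5]
grip_width: 1.0
grasp_force: 0.0
clock: 1.2
position: [0.4742, 0.2482, 0.2483]
ee_rot: [0.231, 0.973, 0.0, -0.0]
ft_force: [-0.6, 0.8, -0.3]
grip_width: 1.004
grasp_force: 0.0
[0.47352497 0.24948941 0.24817529] [ 2.30228860e-01  9.73136471e-01  1.09647177e-04 -2.61851629e-04] 1.25 [-0.06999409  0.03463576  0.1262104 ]
[[323.72375845 194.80385747]
 [323.85367007 207.67233047]]
```

View pics/w1.png

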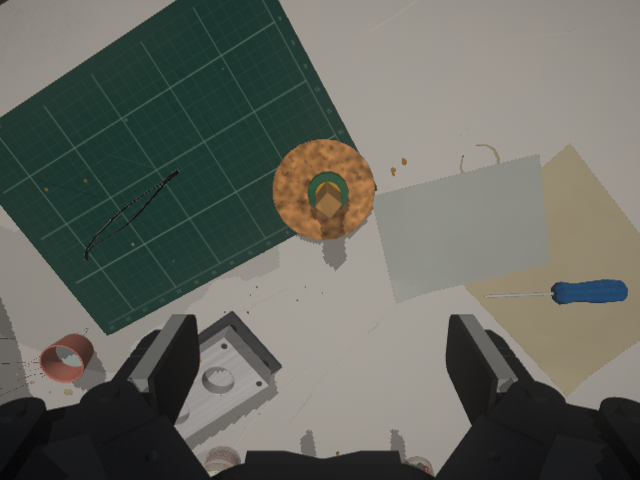

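The wrist view shows the coaster at (324,190) with the stopper's grip top at about (329,205), turned roughly 45° to the hand. Pocket 1 is visible at (218,379). I'll measure the grip's centre and yaw.

Run:
```python
from h import *
w=cam("wrist"); im=w["color"]; hsv=cv2.cvtColor(im,cv2.COLOR_RGB2HSV)
# rectify onto grip-top plane, 0.2 mm/px, axes world x right, y up
xs=.45+np.arange(0,60,.1)/1000
def rect(z,cx,cy,h=.03,n=600):
    g=np.linspace(-h,h,n); X,Y=np.meshgrid(cx+g,cy-g); P=np.c_[X.ravel(),Y.ravel(),np.full(X.size,z)]
    uv=proj(w,P).astype(np.float32).reshape(n,n,2); return cv2.remap(im,uv[...,0],uv[...,1],cv2.INTER_CUBIC)
A=rect(.062,.475,.249); cv2.imwrite("pics/r1.png",A[:,:,::-1])
gm=((hsv[...,0]>55)&(hsv[...,0]<95)&(hsv[...,1]>90)).astype(np.uint8); k=np.zeros_like(gm); cv2.circle(k,(325,192),32,1,-1); gm*=k
ys,x=np.nonzero(gm); print("green bbox",x.min(),x.max(),ys.min(),ys.max())
hl=cv2.convexHull(np.c_[x,ys].astype(np.int32)); el=cv2.fitEllipse(hl); print(el,ray(w,el[0],.016))
print(A[::60,::60].max(2))
```

```text
green bbox 307 345 175 207
((326.2399597167969, 194.02005004882812), (38.587188720703125, 39.38655090332031), 178.47222900390625) [[0.47496334 0.25238929 0.016     ]]
[[156 136 141 162 174 174 168 142 129 163]
 [167 164 167 151 164 148 153 175 181 137]
 [153 159  85  87  87  86 114 152 170 119]
 [132  66  84 101 102 120  96 142 161 132]
 [146  70  81  94 144 145 137 114  87 134]
 [139 115  85 107 134 139 138 134 105 107]
 [142 142 140  77  78 114 110 118  92 112]
 [138 158 149  89 136 135 178 151 126 115]
 [166 140 144 154 161 151 170 149 121 163]
 [147 126 137 158 166 139 147 117 163 162]]
```

View pics/r1.png

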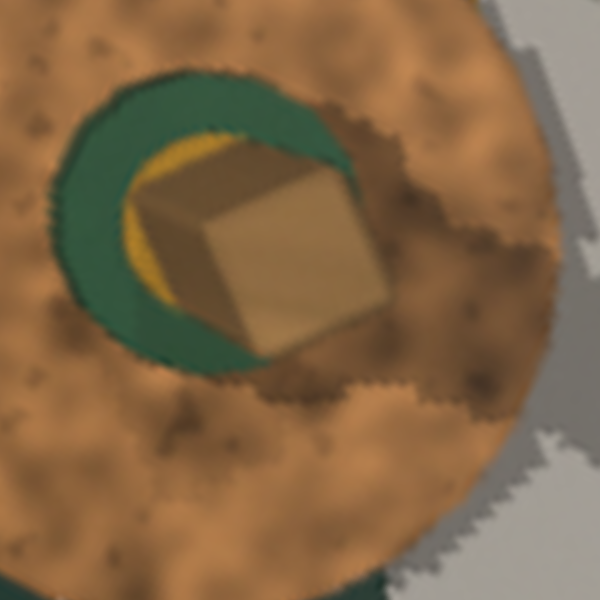

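On the grip-top plane (0.1 mm/px) the grip corners are at (203,225), (338,170), (390,297) and (265,357). That puts the centre at (0.4749, 0.2528) with flats at about 23.8°, and the foot ellipse agrees. I'll turn the hand to close along 113.8°, a turn of −50.4°.

```bash
python3 -m crank '[[0,0.009,0,-0.1],[0,0.009,0,-0.21],[0,0.009,0,-0.32],[0,0.009,0,-0.42],[0,0.009,0,-0.42]]' 1 40 >/dev/null; python3 -m crank '[[0,0,0,-0.11],[0,0,0,-0.22],[0,0,0,-0.33],[0,0,0,-0.42],[0,0,0,-0.42]]'>/dev/null;  python3 -m crank '[[0,0,0,0],[0,0,0,0],[0,0,0,0]]'
python3 - <<'E'
from h import *
o=readout.get_obs(); R=Ro.from_quat(o["ee_rot"]).as_matrix(); print(o["position"],np.degrees(np.arctan2(R[1,1],R[0,1])),R[:,2],o["joint_pos"].round(2)); print(tool(np.array([.4749,.2528,.046])-o["position"]))
E
```

```text
clock: 2.38
position: [0.4753, 0.2525, 0.2483]
ee_rot: [-0.205, 0.979, 0.0, -0.0]
ft_force: [-0.5, -0.8, 0.0]
grip_width: 1.001
grasp_force: 0.0
[0.47530362 0.25250344 0.2482656 ] 113.60748266747021 [-1.20740086e-04  6.45202224e-05 -9.99999991e-01] [-0.67  0.14  0.1   1.7  -0.01  1.31  1.42]
[0.00058481 0.00102909 0.50566417]
```

```bash
python3 -m crank '[[0,0,0.1,0],[0,0,0.2,0],[0,0,0.3,0],[0,0,0.38,0],[0,0,0.42,0]]' >/dev/null; python3 -m crank '[[0,0,0.04,0],[0,0,0.07,0],[0,0,0.085,0],[0,0,0.085,0],[0,0,0.085,0]]';  python3 -m crank '[[0,0,0,0],[0,0,0,0],[0,0,0,0],[0,0,0,0],[0,0,0,0]]' -1 40 >/dev/null; python3 -m crank '[[0,0,0,0],[0,0,0,0],[0,0,0,0],[0,0,0,0],[0,0,0,0]]'
```

```text
clock: 3.22
position: [0.4758, 0.2525, 0.0468]
ee_rot: [-0.206, 0.979, 0.0, 0.0]
ft_force: [0.4, -0.3, 0.2]
grip_width: 1.002
grasp_force: 0.0
clock: 4.05
position: [0.4757, 0.2524, 0.0466]
ee_rot: [-0.206, 0.979, 0.0, 0.0]
ft_force: [0.2, -0.7, 5.9]
grip_width: 0.18
grasp_force: 39.7
```

```bash
python3 -m crank '[[0,0,-0.05,0],[0,0,-0.12,0],[0,0,-0.2,0],[0,0,-0.28,0],[0,0,-0.32,0]]'>/dev/null; python3 -m crank '[[0,0,0,0],[0,0,0,0]]'
python3 - <<'E'
from h import *
w=cam("wrist"); cv2.imwrite("pics/w2.png",w["color"][:,:,::-1]); o=readout.get_obs(); print(o["position"],o["ee_rot"]); np.savez("w2.npz",**{k:w[k] for k in("K","R","t","o","color","rvec")},p=o["position"],q=o["ee_rot"])
E
```

```text
clock: 4.63
position: [0.4756, 0.2524, 0.1745]
ee_rot: [-0.206, 0.979, 0.0, 0.0]
ft_force: [-0.2, 0.6, -1.0]
grip_width: 0.178
grasp_force: 39.1
[0.47504503 0.25199579 0.17339012] [-2.05952858e-01  9.78561774e-01 -1.51606516e-04 -5.02315921e-04]
```

View pics/w2.png

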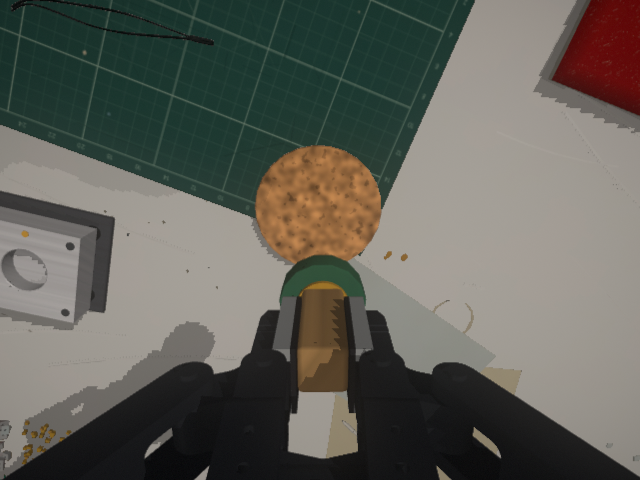

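The coaster is now empty and the stopper is held, with its foot arc at (322,257–290). Next I turn the hand square to the gauge and go beyond it, so the wrist camera sees all the pockets.

```bash
python3 -m crank '[[-0.02,-0.06,-0.02,0],[-0.045,-0.15,-0.04,0],[-0.07,-0.24,-0.06,0],[-0.09,-0.33,-0.07,0],[-0.1,-0.36,-0.07,0]]'>/dev/null; python3 -m crank '[[-0.02,-0.06,0,0.05],[-0.045,-0.15,0,0.12],[-0.07,-0.24,0,0.19],[-0.09,-0.33,0,0.25],[-0.1,-0.36,0,0.25]]'>/dev/null; python3 -m crank '[[0,0,0,0],[0,0,0,0],[0,0,0,0]]'
python3 - <<'E'
from h import *
w=cam("wrist"); cv2.imwrite("pics/w3.png",w["color"][:,:,::-1]); o=readout.get_obs(); print(o["position"],o["ee_rot"]); np.savez("w3.npz",**{k:w[k] for k in("K","R","t","o","color","rvec")},p=o["position"],q=o["ee_rot"])
E
```

```text
clock: 5.77
position: [0.6639, 0.0223, 0.2009]
ee_rot: [-0.077, 0.997, 0.0, -0.001]
ft_force: [0.1, 0.2, -0.9]
grip_width: 0.184
grasp_force: 39.1
[0.66399073 0.02260569 0.20135469] [-7.75392761e-02  9.96988868e-01  4.53116814e-04 -8.08229697e-04]
```

View pics/w3.png

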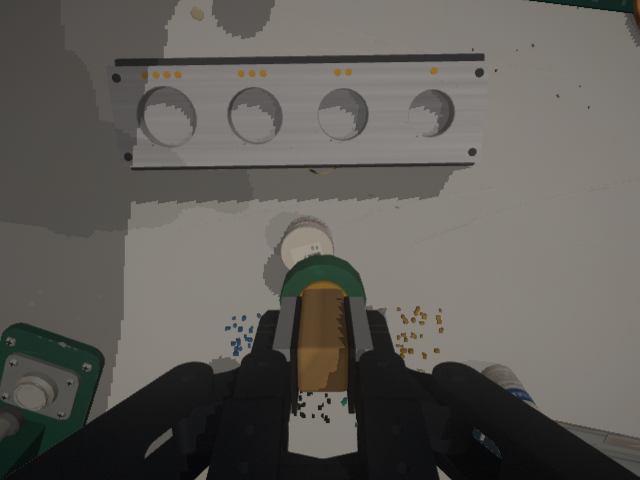

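All four pockets are clear at (432,113), (343,114), (255,115) and (167,117). The dots confirm one at the right (+y), counting up to four at the left. Now I measure the pockets and the held foot.

Run:
```python
from h import *
w=dict(np.load("w3.npz")); im=w["color"]; Rt=Ro.from_quat(w["q"])
px=[(432,113),(343,114),(255,115),(167,117)]; rad=[15,16.5,18,19.5]
P=[]
for p,r in zip(px,rad):
    c=ray(w,p,.034)[0]; n=481; g=np.linspace(-.024,.024,n); X,Y=np.meshgrid(c[0]+g,c[1]-g)
    uv=proj(w,np.c_[X.ravel(),Y.ravel(),np.full(X.size,.034)]).astype(np.float32).reshape(n,n,2)
    G=cv2.GaussianBlur(cv2.cvtColor(cv2.remap(im,uv[...,0],uv[...,1],cv2.INTER_CUBIC),cv2.COLOR_RGB2GRAY),(0,0),3)
    H=cv2.HoughCircles(G,cv2.HOUGH_GRADIENT,1,200,param1=40,param2=8,minRadius=int(r*10-8),maxRadius=int(r*10+8))
    h=H[0,0]; q=c+[(h[0]-240)*1e-4,-(h[1]-240)*1e-4,0]; P.append(q); print("raw",c.round(4),"hough",h,q.round(4))
P=np.array(P)
# best line with 58 mm spacing
s=np.array([1.5,.5,-.5,-1.5])*.058; m=P.mean(0); d=(s[:,None]*(P-m)).sum(0); d/=np.linalg.norm(d); Q=m+s[:,None]*d
print("fit",Q.round(4).tolist(),"res mm",((P-Q)*1e3).round(1).tolist(),"yaw",np.degrees(np.arctan2(d[1],d[0])))
# held foot
for nm in("w2.npz","w3.npz"):
    v=dict(np.load(nm)); hsv=cv2.cvtColor(v["color"],cv2.COLOR_RGB2HSV)
    m=((hsv[...,0]>60)&(hsv[...,0]<95)&(hsv[...,1]>90)).astype(np.uint8); m[:235]=0;m[330:]=0;m[:,:270]=0;m[:,375:]=0
    top=np.array([(x,np.nonzero(m[:,x])[0][0]) for x in range(285,360,2) if m[:,x].any()])
    Rt=Ro.from_quat(v["q"])
    L=Rt.inv().apply(ray(v,top,v["p"][2]-.0406)-v["p"])[:,:2]
    A=np.c_[2*L,np.ones(len(L))]; sol=np.linalg.lstsq(A,(L**2).sum(1),rcond=None)[0]
    print(nm,"foot centre in tool mm",sol[:2]*1e3,"dia",2e3*np.sqrt(sol[2]+sol[:2]@sol[:2]))
R=Ro.from_quat(w["q"]).as_matrix(); print("tool y angle",np.degrees(np.arctan2(R[1,1],R[0,1])))
```

```text
raw [0.5848 0.0833 0.034 ] hough [241.5 245.5 150.9] [0.5849 0.0827 0.034 ]
raw [0.5944 0.0256 0.034 ] hough [245.5 244.5 169. ] [0.5949 0.0252 0.034 ]
raw [ 0.6039 -0.0315  0.034 ] hough [245.5 241.5 180.6] [ 0.6044 -0.0316  0.034 ]
raw [ 0.614  -0.0886  0.034 ] hough [237.5 243.5 192.8] [ 0.6138 -0.0889  0.034 ]
fit [[0.5851, 0.0826, 0.034], [0.5947, 0.0254, 0.034], [0.6043, -0.0318, 0.034], [0.6139, -0.089, 0.034]] res mm [[-0.2, 0.1, 0.0], [0.2, -0.3, 0.0], [0.1, 0.1, 0.0], [-0.1, 0.0, 0.0]] yaw 99.53727648258017
w2.npz foot centre in tool mm [-7.21509218  0.822806  ] dia 35.859693404615385
w3.npz foot centre in tool mm [-4.96862964  0.14601471] dia 35.21163227608372
tool y angle 98.89423272151699
```

Run:
```python
from h import *
v=dict(np.load("w3.npz")); Rt=Ro.from_quat(v["q"]); a=np.linspace(0,2*np.pi,180)
for cx in(0,-.005):
  for dz,r,n in((.0406,.0175,"under"),(.0286,.0175,"foot top")):
    L=np.c_[cx+r*np.cos(a),r*np.sin(a),np.full(180,dz)]; u=proj(v,v["p"]+Rt.apply(L)); print(cx,n,"top row",u[:,1].min().round(1),"cols",u[:,0].min().round(1),u[:,0].max().round(1))
  q=np.array([[cx+.008,.008,-.0154],[cx+.008,-.008,-.0154],[cx-.008,-.008,-.0154],[cx-.008,.008,-.0154],[cx+.008,.008,.0286],[cx+.008,-.008,.0286]]); print("grip",proj(v,v["p"]+Rt.apply(q)).round(0).tolist())
hsv=cv2.cvtColor(v["color"],cv2.COLOR_RGB2HSV); print([ (r,hsv[r,323].tolist()) for r in range(246,300,3)])
```

```text
0 under top row 253.4 cols 281.1 363.6
0 foot top top row 264.2 cols 278.4 366.3
grip [[349.0, 350.0], [295.0, 350.0], [296.0, 395.0], [348.0, 395.0], [343.0, 287.0], [302.0, 287.0]]
-0.005 under top row 264.7 cols 281.5 363.2
-0.005 foot top top row 276.1 cols 278.8 365.9
grip [[349.0, 364.0], [295.0, 364.0], [296.0, 409.0], [348.0, 409.0], [343.0, 298.0], [302.0, 298.0]]
[(246, [19, 36, 148]), (249, [19, 36, 148]), (252, [20, 34, 148]), (255, [52, 38, 73]), (258, [67, 79, 55]), (261, [68, 83, 55]), (264, [69, 88, 58]), (267, [70, 99, 67]), (270, [69, 99, 67]), (273, [70, 106, 72]), (276, [71, 104, 66]), (279, [70, 100, 66]), (282, [19, 182, 108]), (285, [19, 186, 129]), (288, [18, 171, 109]), (291, [16, 128, 78]), (294, [16, 129, 79]), (297, [16, 129, 79])]
```

The top silhouette row of 254 and the grip edges put the stopper at the TCP to within about 0.5 mm; my threshold had missed the dark side of the foot. I move over pocket 1 and come down close to it.

```bash
python3 -m crank '[[0.05,0.05,0,-0.01],[0.1,0.105,0,-0.01],[0.15,0.156,0,-0.01],[0.172,0.179,0,-0.01],[0.172,0.179,0,-0.01]]'>/dev/null; python3 -m crank '[[0,0,0.07,0],[0,0,0.15,0],[0,0,0.22,0],[0,0,0.27,0],[0,0,0.29,0]]'>/dev/null; python3 -m crank '[[0,0,0,0],[0,0,0,0],[0,0,0,0]]'
python3 - <<'E'
from h import *
o=readout.get_obs(); print("to p1 (tool frac)",tool(np.array([.5851,.0826,.0746])-o["position"]),o["ft_force"])
E
```

```text
clock: 6.9
position: [0.587, 0.0813, 0.088]
ee_rot: [-0.082, 0.997, 0.0, 0.001]
ft_force: [-0.5, -0.3, -0.4]
grip_width: 0.182
grasp_force: 39.2
to p1 (tool frac) [0.00428464 0.00398994 0.03343942] [-0.47011002 -0.33948245 -0.38575909]
```

```bash
python3 -m crank '[[0.004,0.004,0.012,0],[0.004,0.004,0.022,0],[0.004,0.004,0.028,0],[0.004,0.004,0.032,0],[0.004,0.004,0.032,0]]'; python3 -m crank '[[0,0,0.001,0],[0,0,0.002,0],[0,0,0.003,0],[0,0,0.004,0],[0,0,0.004,0]]'
```

```text
clock: 7.32
position: [0.5841, 0.0827, 0.0737]
ee_rot: [-0.082, 0.997, 0.0, 0.0]
ft_force: [-2.0, 0.3, 5.3]
grip_width: 0.176
grasp_force: 40.0
clock: 7.73
position: [0.5841, 0.0828, 0.0728]
ee_rot: [-0.082, 0.997, 0.0, 0.0]
ft_force: [-3.9, 0.7, 8.7]
grip_width: 0.179
grasp_force: 40.4
```

Pocket 1 tried with about 8.7 N and the stopper did not go in. Lifting and moving to pocket 2.

```bash
python3 -m crank '[[0,0,-0.015,0],[0,0,-0.035,0],[0,0,-0.045,0],[0,0,-0.045,0],[0,0,-0.045,0]]'
python3 - <<'E'
from h import *
ps=np.array([readout.get_obs()["position"]]); print("to p2",tool(np.array([.5947,.0254,.0785])-ps[0]),ps)
E
```

```text
clock: 8.15
position: [0.5842, 0.0825, 0.0902]
ee_rot: [-0.082, 0.997, 0.0, 0.0]
ft_force: [1.0, -0.7, -0.9]
grip_width: 0.183
grasp_force: 39.3
to p2 [-0.00256399 -0.14516962  0.02927215] [[0.58422875 0.08252361 0.09021626]]
```

```bash
python3 -m crank '[[0,-0.05,0,0],[-0.001,-0.1,0,0],[-0.002,-0.14,0,0],[-0.0025,-0.145,0,0],[-0.0025,-0.145,0,0]]'; python3 -m crank '[[0,0,0.01,0],[0,0,0.02,0],[0,0,0.03,0],[0,0,0.03,0],[0,0,0.03,0]]'; python3 -m crank '[[0,0,0.004,0],[0,0,0.008,0],[0,0,0.012,0],[0,0,0.012,0],[0,0,0.012,0]]'
```

```text
clock: 8.57
position: [0.5944, 0.0243, 0.0895]
ee_rot: [-0.081, 0.997, -0.0, -0.0]
ft_force: [0.7, 0.8, -0.8]
grip_width: 0.182
grasp_force: 39.3
clock: 8.98
position: [0.5941, 0.026, 0.0774]
ee_rot: [-0.082, 0.997, 0.0, -0.0]
ft_force: [0.3, 0.4, -0.0]
grip_width: 0.181
grasp_force: 39.3
clock: 9.4
position: [0.5947, 0.0256, 0.0737]
ee_rot: [-0.082, 0.997, 0.0, 0.0]
ft_force: [-2.4, 0.7, 6.5]
grip_width: 0.179
grasp_force: 40.1
```

Rim contact at pocket 2 with 6.5 N. I'll feel around by about 1.5 mm under light pressure, watching for the force to drop.

```bash
f(){ grep -E "position|ft_force" | tr '\n' ' '; echo; }
python3 -m crank '[[0.003,0,0,0],[0.003,0,0,0]]'|f
python3 -m crank '[[0,0.003,0,0],[0,0.003,0,0]]'|f
python3 -m crank '[[-0.003,0,0,0],[-0.003,0,0,0]]'|f
python3 -m crank '[[-0.003,0,0,0],[-0.003,0,0,0]]'|f
python3 -m crank '[[0,-0.003,0,0],[0,-0.003,0,0]]'|f
python3 -m crank '[[0,-0.003,0,0],[0,-0.003,0,0]]'|f
python3 -m crank '[[0.003,0,0,0],[0.003,0,0,0]]'|f
python3 -m crank '[[0.003,0,0,0],[0.003,0,0,0]]'|f
python3 -m crank '[[-0.003,0.003,0,0],[-0.003,0.003,0,0]]'|f
```

```text
position: [0.5943, 0.0255, 0.074] ft_force: [2.1, 0.8, 3.8] 
position: [0.5939, 0.0261, 0.0737] ft_force: [2.6, -1.3, 5.0] 
position: [0.5941, 0.0261, 0.0733] ft_force: [-0.6, -1.0, 7.5] 
position: [0.5948, 0.0264, 0.0731] ft_force: [-2.9, -1.2, 7.4] 
position: [0.595, 0.0261, 0.0731] ft_force: [-3.2, 1.0, 7.0] 
position: [0.5953, 0.0255, 0.0732] ft_force: [-1.8, 2.8, 7.3] 
position: [0.5951, 0.0255, 0.0736] ft_force: [0.6, 2.4, 5.7] 
position: [0.5942, 0.025, 0.0737] ft_force: [1.8, 2.0, 5.8] 
position: [0.5944, 0.0252, 0.0733] ft_force: [-0.8, -1.3, 6.7]
```

Run:
```python
from h import *
for n in("w2.npz","w3.npz"):
    v=dict(np.load(n)); hsv=cv2.cvtColor(v["color"],cv2.COLOR_RGB2HSV); m=(hsv[...,0]>55)&(hsv[...,0]<95)&(hsv[...,1]>60)&(hsv[...,2]<110)
    for r in (270,276,282,288,294): x=np.nonzero(m[r,262:384])[0]+262; print(n,r,x.min(),x.max())
    Rt=Ro.from_quat(v["q"]); a=np.linspace(0,2*np.pi,360)
    for d in(32,35,38): 
        u=[proj(v,v["p"]+Rt.apply(np.c_[d/2e3*np.cos(a),d/2e3*np.sin(a),np.full(360,z)])) for z in(.0286,.0406)]
        print(d,[(q[:,0].min().round(1),q[:,0].max().round(1)) for q in u])
```

```text
w2.npz 270 297 354
w2.npz 276 292 358
w2.npz 282 287 360
w2.npz 288 283 362
w2.npz 294 281 363
32 [(np.float64(281.2), np.float64(361.0)), (np.float64(283.7), np.float64(358.6))]
35 [(np.float64(277.4), np.float64(364.7)), (np.float64(280.2), np.float64(362.1))]
38 [(np.float64(273.7), np.float64(368.5)), (np.float64(276.7), np.float64(365.6))]
w3.npz 270 291 354
w3.npz 276 288 358
w3.npz 282 286 360
w3.npz 288 283 362
w3.npz 294 281 364
32 [(np.float64(282.1), np.float64(362.5)), (np.float64(284.7), np.float64(360.0))]
35 [(np.float64(278.4), np.float64(366.3)), (np.float64(281.1), np.float64(363.6))]
38 [(np.float64(274.6), np.float64(370.1)), (np.float64(277.6), np.float64(367.1))]
```

The image shows a foot about 35 mm wide (at least 83 px, where 32 mm would give at most 80), so the refusal at pocket 2 is real. On to pocket 3.

```bash
python3 -m crank '[[0,0,-0.015,0],[0,0,-0.035,0],[0,0,-0.04,0],[0,0,-0.04,0],[0,0,-0.04,0]]'; python3 -m crank '[[0,-0.05,0,0],[-0.001,-0.1,0,0],[-0.002,-0.14,0,0],[-0.0025,-0.145,0,0],[-0.0025,-0.145,0,0]]'; python3 -m crank '[[0,0,0,0],[0,0,0,0],[0,0,0,0]]'
python3 - <<'E'
from h import *
o=readout.get_obs(); print("to p3",tool(np.array([.6043,-.0318,.0746])-o["position"]),o["position"])
w=cam("wrist"); cv2.imwrite("pics/w4.png",w["color"][:,:,::-1])
E
```

```text
clock: 11.32
position: [0.5943, 0.0255, 0.0891]
ee_rot: [-0.082, 0.997, 0.0, -0.0]
ft_force: [1.2, -0.4, -0.9]
grip_width: 0.18
grasp_force: 39.3
clock: 11.73
position: [0.6047, -0.0327, 0.0887]
ee_rot: [-0.081, 0.997, -0.0, -0.0]
ft_force: [0.2, 0.3, -0.3]
grip_width: 0.181
grasp_force: 39.2
clock: 11.98
position: [0.6048, -0.0302, 0.089]
ee_rot: [-0.083, 0.997, 0.0, -0.0]
ft_force: [-0.2, 0.0, -0.2]
grip_width: 0.179
grasp_force: 39.2
to p3 [ 0.00179025 -0.00370309  0.0358745 ] [ 0.60476657 -0.03023016  0.08895066]
```

View pics/w4.png

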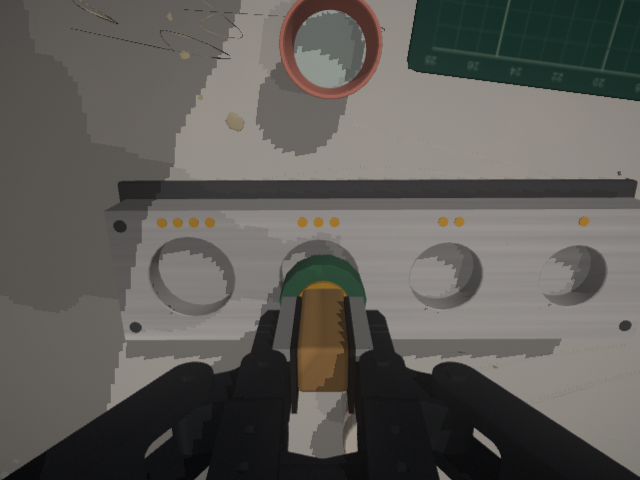

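The foot hangs over pocket 3, whose rim shows at (320,250) behind it. Lowering and pressing gently.

```bash
f(){ grep -E "position|ft_force" | tr '\n' ' '; echo; }
python3 -m crank '[[0,0,0.01,0],[0,0,0.02,0],[0,0,0.03,0],[0,0,0.034,0],[0,0,0.034,0]]'|f;  python3 -m crank '[[0,0,0.002,0],[0,0,0.004,0],[0,0,0.006,0],[0,0,0.006,0],[0,0,0.006,0]]'|f; python3 -m crank '[[0,0,0,0],[0,0,0,0]]'|f
```

```text
position: [0.6045, -0.0316, 0.0747] ft_force: [0.3, -0.4, 0.1] 
position: [0.6049, -0.0316, 0.0731] ft_force: [0.3, -0.3, -1.9] 
position: [0.6049, -0.0316, 0.0732] ft_force: [0.7, -0.3, -0.0]
```

No force at a depth where the other pockets already pushed back, so it is entering. I'll ease it down.

```bash
f(){ grep -E "position|ft_force" | tr '\n' ' '; echo; }
python3 -m crank '[[0,0,0.002,0],[0,0,0.004,0],[0,0,0.005,0],[0,0,0.005,0]]'|f;  python3 -m crank '[[0,0,0.002,0],[0,0,0.004,0],[0,0,0.005,0],[0,0,0.005,0]]'|f
```

```text
position: [0.6048, -0.0316, 0.0709] ft_force: [-0.0, 0.0, -1.5] 
position: [0.6048, -0.0316, 0.0689] ft_force: [-0.3, -0.2, -0.2]
```

```bash
f(){ grep -E "position|ft_force" | tr '\n' ' '; echo; }
python3 -m crank '[[0,0,0.002,0],[0,0,0.004,0],[0,0,0.006,0],[0,0,0.006,0]]'|f;  python3 -m crank '[[0,0,0.002,0],[0,0,0.004,0],[0,0,0.005,0],[0,0,0.005,0]]'|f; python3 -m crank '[[0,0,0.001,0],[0,0,0.002,0],[0,0,0.003,0],[0,0,0.004,0],[0,0,0.004,0]]'|f
```

```text
position: [0.6048, -0.0316, 0.0665] ft_force: [0.5, 0.2, -1.4] 
position: [0.6048, -0.0316, 0.0645] ft_force: [-0.1, 0.1, -0.5] 
position: [0.6048, -0.0316, 0.063] ft_force: [-0.3, -0.0, -0.7]
```

```bash
f(){ grep -E "position|ft_force" | tr '\n' ' '; echo; }
python3 -m crank '[[0,0,0.001,0],[0,0,0.002,0],[0,0,0.003,0],[0,0,0.003,0]]'|f; python3 -m crank '[[0,0,0.001,0],[0,0,0.002,0],[0,0,0.002,0]]'|f
```

```text
position: [0.605, -0.0316, 0.0622] ft_force: [-2.4, -0.0, 4.4] 
position: [0.605, -0.0316, 0.0615] ft_force: [-3.3, -0.2, 6.9]
```

It is home: the floor was felt at TCP z 0.062, 12 mm below the rim. Release, retreat straight up, and check.

```bash
python3 -m crank '[[0,0,-0.002,0],[0,0,-0.003,0],[0,0,-0.003,0]]'; python3 -m crank '[[0,0,0,0],[0,0,0,0],[0,0,0,0],[0,0,0,0],[0,0,0,0]]' 0.2; python3 -m crank '[[0,0,-0.03,0],[0,0,-0.07,0],[0,0,-0.12,0],[0,0,-0.2,0],[0,0,-0.28,0]]' >/dev/null; python3 -m crank '[[0.02,0,-0.05,0],[0.05,0,-0.1,0],[0,0,-0.1,0],[-0.1,0,-0.1,0],[-0.15,0,-0.1,0]]'
python3 - <<'E'
from h import *
w=cam("wrist"); s=cam("side")
a=cv2.resize(s["color"][190:310,285:395],(550,600),interpolation=cv2.INTER_CUBIC); cv2.imwrite("pics/end_side.png",a[:,:,::-1])
cv2.imwrite("pics/end_w.png",w["color"][:,:,::-1]); print(readout.get_obs()["clock"])
E
```

```text
clock: 15.62
position: [0.605, -0.0316, 0.0624]
ee_rot: [-0.082, 0.997, 0.0, 0.0]
ft_force: [-0.5, -0.7, 2.8]
grip_width: 0.182
grasp_force: 39.8
clock: 16.03
position: [0.6049, -0.0316, 0.0622]
ee_rot: [-0.082, 0.997, 0.0, -0.0]
ft_force: [-0.0, 0.4, -0.3]
grip_width: 0.598
grasp_force: 0.0
clock: 16.87
position: [0.6664, -0.0207, 0.2161]
ee_rot: [-0.082, 0.997, 0.0, 0.002]
ft_force: [-0.1, -0.0, -0.1]
grip_width: 0.596
grasp_force: 0.0
16.9667
```

View pics/end_w.png

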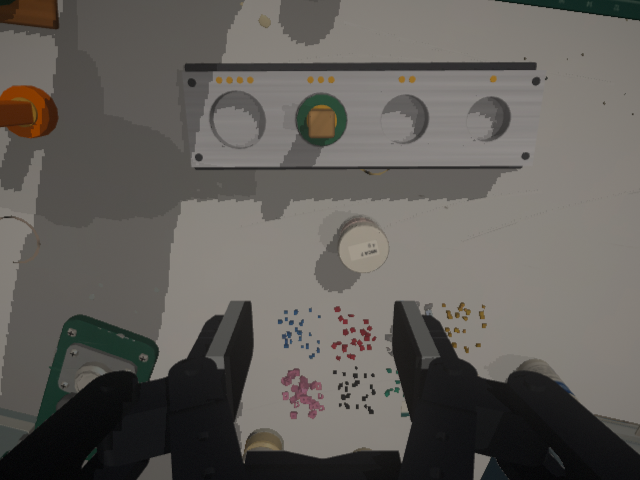

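View pics/end_side.png

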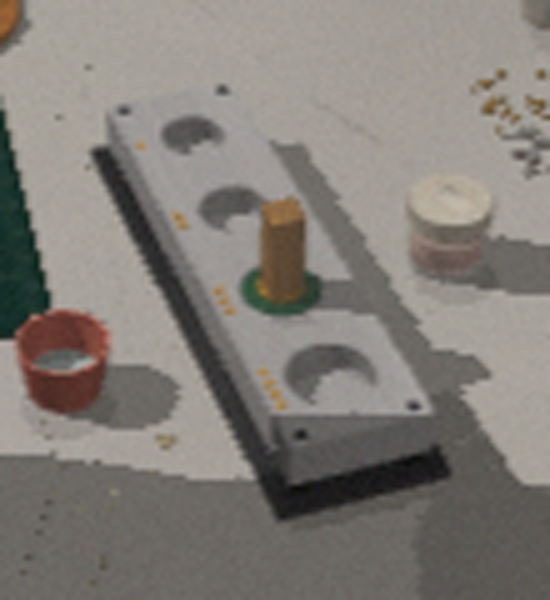

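The stopper sits upright and flush in pocket 3 (three dots), at (321,120) in the wrist view. The gripper is clear of it, and the jar and cup have not moved. Handing in.

```bash
python3 -c "
from workcell import manip; print(manip.hand_in())"
```

```text
the job is handed in; nothing more can be done
None
```

The coaster's stopper has the 35 mm foot: it was refused by pockets 1 and 2, entered pocket 3, and stands there upright, fully home and released; I handed the job in at about 17 s but the hand-in returned no verdict.

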